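Lock a levelling foot with spanner and wing nut

TASK

Lock the levelling foot of the layout board. Take the larger of the two open-ended spanners out of the rack, where it stands on edge, lay it flat on the table and let go, then take it again from above by the handle and slide its jaw fully onto the hex nut with the handle lying along the arm of the base plate, beside the stop post. With the spanner alone keeping the hex nut from turning, tighten the wing nut above it clockwise until it stops; leave the spanner lying flat on the nut, and leave the smaller spanner and the other things where they are.

Things in the scene. Friction and masses are not known exactly. Their poses are not given: they have to be found in the camera images.
- spanner_large: Steel open-ended spanner, 181 mm long, 12 mm thick, 0.15 kg, both faces alike. Origin at the jaw centre, mid-thickness; +x out of the open jaw, -x along the handle, z through the thickness. Starts on edge in the rack (y upright, z level, origin 43 mm above the table); there it can be gripped only across its thickness. Set on its lower edge tilted 35 degrees or more, it falls flat when let go.
- spanner_large_jaw (a point): Large spanner's jaw centre (point and axes of the body). Opening 39 mm wide, prongs 11 mm wide reach 16 mm ahead of it, throat bottom 23 mm behind it, head 61 mm wide. Head to x = -39 mm, handle 22 mm wide from there to x = -166 mm; centre of mass near x = -70.
- spanner_large_tail (a point): Point on the large spanner's handle, 140 mm behind the jaw centre, mid-thickness; here it is gripped across its 22 mm width from above when it lies flat. Axes as the spanner's.
- spanner_small: The same spanner with a 27 mm jaw and a head 49 mm wide, too small for the nut; stands in the other slot of the rack, 60 mm away. Leave it.
- rack: Fixed wooden rack, 124 x 110 mm; origin at the centre of its underside. Slots along its x at y = -30 and +30 mm, jaws to +x. Two notched bars at x = -47 and +47 mm (13 mm thick, notch floor 32 mm, top 46 mm above the table) carry the handles; between them the handles are free (80 mm, base 8 mm high below). The large spanner's origin lies 95 to 99 mm to +x. Lift spanners straight up.
- foot_axis (a point): Fixed point on the levelling foot's upright stud at the top of its base plate, 10 mm above the table. z up; +y along the plate's arm, the way the handle must point from the stud. Plate: disc of radius 60 mm with an arm 48 mm wide (x -14 to 34 mm) to y = 117 mm, all level. Above this point: hex nut z = 2 to 26 mm, wing nut 27 to 65 mm, stud end 82 mm.
- post_top (a point): Top centre of the steel stop post on the arm, 12 mm in diameter, 30 mm tall above the plate, 22 mm to +x and 100 mm to +y of the stud. The handle lies on its -x side, and the clockwise pull brings it against the post. The head does not pass the post: lower the spanner between post and nut, jaw centre 40 to 50 mm from the stud, then slide it on.
- hex_nut (a joint): Turn of the hex nut (36 mm across flats; at 0 two flats are parallel to the arm), rad, clockwise from above positive. Starts at 0 and must stay but for the play of the spanner (about 0.2 rad with the gap to the post; up to 0.5 is allowed). Turns easily (0.06 N m): unless held it is dragged round with the wing nut.
- wing_nut (a joint): Turn of the wing nut relative to the hex nut, rad, clockwise from above positive; starts between 0 and 0.4, turns against a steady 0.22 N m to a firm stop, tight, at 1.4. Stays where it is left.
- wing_mid (a point): Middle of the wing nut's upright blade, 62.5 mm above the table on the stud's axis; turns with it. x along the wings (74 mm over all), y through the blade (12 mm thick; it reaches from 15 mm below to 11 mm above this point); gripped across y from above. The stud (12 mm thick) ends 30 mm above this point.
- parts_tin: Bystander, leave alone: open round tin of small parts, 59 mm wide, 21 mm high; origin at the middle of its underside.
- gear_oil: Bystander, leave alone: small oil bottle, 22 mm wide, 55 mm high; origin at the middle of its underside.
- track_cleaner: Bystander, leave alone: white bottle, 38 mm wide, 75 mm high; origin at the middle of its underside.
- screwdriver_red: Bystander, leave alone: screwdriver, 141 mm long, 17 mm thick; origin at the middle of its underside.
- side_cutters: Bystander, leave alone: cutters, 132 mm long, 12 mm thick; origin at the middle of its underside.
- loco_grey: Bystander, leave alone: model locomotive, 117 mm long, 32 mm high; origin at the middle of its underside.

How it is judged:
On the way, in this order (a step that is already met when the one before it is completed fails the run):
1. the large spanner has been taken from the rack, lies flat on the table and is let go ((angle between spanner_large_jaw's own z axis and vertical below 0.15 rad or angle between spanner_large_jaw's own z axis and vertical above 2.99 rad) and height (world z) of each of spanner_large_jaw, spanner_large_tail below 0.02 m and contact force between spanner_large and the fingers below 0.1 N), for 0.2 s.
2. its jaw is on the hex nut, flat, the handle along the arm beside the post, and it is let go ((angle between spanner_large_jaw's own z axis and vertical below 0.15 rad or angle between spanner_large_jaw's own z axis and vertical above 2.99 rad) and horizontal distance between spanner_large_jaw and foot_axis below 0.007 m and z of spanner_large_jaw in the frame of foot_axis below 0.018 m and y of spanner_large_tail in the frame of foot_axis above 0.125 m and not (x of spanner_large_tail in the frame of foot_axis below -0.04 m) and contact force between spanner_large and the fingers below 0.1 N), for 0.2 s.
3. the wing nut is tight while the spanner holds the hex nut ((angle between spanner_large_jaw's own z axis and vertical below 0.15 rad or angle between spanner_large_jaw's own z axis and vertical above 2.99 rad) and horizontal distance between spanner_large_jaw and foot_axis below 0.007 m and z of spanner_large_jaw in the frame of foot_axis below 0.018 m and y of spanner_large_tail in the frame of foot_axis above 0.125 m and not (x of spanner_large_tail in the frame of foot_axis below -0.04 m) and value of joint wing_nut above 1.3 rad), for 0.2 s.
At the end, for the whole second after the job is handed in: Wing nut within 0.1 rad of its tight stop; hex nut within 0.5 rad of its start; large spanner at rest, flat (9 degrees) on the hex nut, jaw centre within 7 mm of the stud and under 18 mm above the plate, tail point over 125 mm along the arm and not over 40 mm off to the side away from the post (all of step 3 and value of joint hex_nut between -0.5 and 0.5 rad and linear speed of spanner_large below 0.02 m/s); the robot touches nothing.
It fails at once if the hex nut turned by more than 29 degrees (0.5 rad) (value of joint hex_nut above 0.5 rad or value of joint hex_nut below -0.5 rad).
It fails at once if the smaller spanner was taken or shifted by more than 30 mm (distance of spanner_small from where it was at the start of the episode above 0.03 m).
It fails at once if another thing on the table was shifted by more than 30 mm (distance of any of parts_tin, gear_oil, track_cleaner, screwdriver_red, side_cutters, loco_grey from where it was at the start of the episode above 0.03 m).
It also fails if it takes over 64 s, if anything falls off the work surface, if the arm or the gripper's body presses on something with over 40 N, if the wrist force passes 120 N, or if a joint passes its speed limit or range.

ROBOT

A 6-joint arm with a two-finger parallel gripper is mounted at the origin on a cart in front of the work surface, level with it; the furniture and walls round the work are solid. World frame = base frame: x ahead of the robot, y to its left, z up, the work surface at z = 0. Lengths are in m, angles in rad, forces in N, time in s.
With the tool pointing down it reaches from about 0.425 to 0.95 m from the base axis. Payload 3.5 kg.
Tool frame: the origin (TCP) lies at the very end of the fingers, on their centre line; the grasp point (between the pads) lies 19 mm behind it; z points along the fingers, y is the line along which they close (so a half turn about z gives the same grasp; the last joint's range is limited). The gripper opens to 85 mm and grips with 20 to 120 N. Pads are 22 mm wide; open, the fingers measure 114 mm over their backs; the gripper's body (76 mm by 85 mm) begins 54 mm behind the grasp point. The pads swing forward as they close: fully open they stand 13 mm farther back than shut.
Start: joints at [-1.43, 0.286, 1.577, -0, 1.279, -0.15], TCP at [0.194, -0.647, 0.194] pointing down, gripper open.
Joint ranges: [-2.77, 2.77], [-0.9, 2.22], [0.21, 2.48], [-1.53, 4.67], [0.24, 2.81], [-2.84, 2.84]. Speed limits (rad/s): [2.79, 2.79, 3.14, 3.14, 3.14, 3.14].

INTERFACE

Orientations are given as a unit quaternion [x, y, z, w].
In Python, from plant import ctrl gives the robot as it stands.
- The arm moves only by the tool carry_out, never from a script. Its argument "deltas" is one flat list of numbers, 6 for each row, row after row: the shift along the tool's x, y, z in m, then the turn, a rotation vector about the tool's x, y, z in rad. A call has 1 to 5 rows; each row is the pose to reach, as a shift and turn from the pose commanded when the call began, along the tool's axes at that moment; what a row does not reach only later rows make up. A row lasts 1/8 s, in which the tool goes at most 62.5 mm and 10.7 degrees, less where a joint would pass 70% of its speed; a pose out of reach is approached as far as the arm can. A call with a gripper value outside its range is refused whole. "grip" is the opening in per cent of the stroke, from 0 (shut) to 100 (fully open), set as the call begins (left out, the last holds). The fingers move at their own pace and stop on an object; "grip_force" is the grip in N (left out, the last holds). Time passes only in rows, so rows that repeat a pose let the fingers close. It gives the time, the measured TCP pose, the force, the opening and the grip force at its end, in the units of the state.
- ctrl.get_state(): the state, without advancing time (a new reading comes with each control period).
- ctrl.read_camera(name): name is "scene" or "top" or "wrist"; returns (picture, depth): 400x640x3 uint8, red, green, blue; 400x640 float32, m along the optical axis (not along the pixel's ray), 0 where there is no reading.
- ctrl.camera_model(name): a dict with "intrinsics" (3x3 intrinsics, pixels), "k1" (the pictures are not rectified: a ray, as slopes to the right and down, at radius r is drawn at 1 + k1 r^2 times it, then the intrinsics apply), "extrinsics" (4x4, takes a point from world to camera coordinates); the wrist camera has in their place "hand_eye" (4x4, takes a point from camera to tool coordinates, whose origin is the TCP and whose axes are the flange's). Camera axes: x right, y down, z forward; pixel columns grow to the right and rows downward; lengths in m; the calibration is good to about 2 mm. A picture is of the moment at which its call begins: read the wrist's pose just before it. camera_model takes no time and is no camera call.
- ctrl.sign_off(): hands the job in; it is judged then, once.
Trained networks look in the newest picture that a camera, given by its name, has taken for a name from the list of things; names that differ only in an ending like _2 or _b are one class to them, and where a whole thing is asked for, a point or a joint stands for the part that bears it (a point fixed in the world has none). Each returns a list of dicts, best first, with "score" (0 to 1); they miss things now and then, are a little off and sometimes report something else, mostly with a low value. They report only what shows in the picture. A call takes as long as a camera call.
- ctrl.find_in(camera, query): "uv" ([column, row] in pixels, amid what is visible of it).
The state is a dict: "time": time; "qpos": joint angles; "dq": joint speeds; "joint_efforts": joint torques, N m; "eef_pos": TCP position; "tcp_rot": TCP orientation; "contact_force": force on the tool from outside, world axes, zero at the start; "wrist_torque": the same for the moment, N m; "opening": opening from 0.0 (shut) to 1.0 (fully open); "finger_force": force on a finger pad.
Only numpy, scipy, OpenCV 4.12 (cv2) and the standard library are available. Lean on these libraries where they do the work, as an engineer would, in place of code of your own. Each camera call takes 0.05 s, during which the arm holds its last target. There are 200 camera calls.

## Working session

There is one attempt and no reset: what is moved stays moved. The work goes in short steps, Python scripts to look and compute and a tool call to move; the robot and the scene stay as the last step left them, time stands still between calls to the robot, and variables do not carry over. Pictures are saved under pics/ and viewed, at most 13 in all, crops included, and the job is handed in when it is done.

Besides the shell and the picture viewer there is one more tool, called after "Emit:" in YAML: its name, and indented under it one key for each argument. carry_out: Moves the arm, as the interface text tells. Its arguments: {"type":"object","properties":{"deltas":{"type":"array"},"grip":{"type":"number"},"grip_force":{"type":"number"}},"required":["deltas"]}

```bash
mkdir -p pics
cat > h.py <<'E'
import numpy as np, cv2
from scipy.spatial.transform import Rotation as R
from plant import ctrl
def cam(name):
    m=ctrl.camera_model(name); K=np.array(m["intrinsics"])
    if name=="wrist":
        s=ctrl.get_state(); T=np.eye(4); T[:3,:3]=R.from_quat(s["tcp_rot"]).as_matrix(); T[:3,3]=s["eef_pos"]
        C=T@np.array(m["hand_eye"])
    else: C=np.linalg.inv(np.array(m["extrinsics"]))
    return K,m["k1"],C
def rays(uv,K,k1):
    uv=np.atleast_2d(np.array(uv,float)); d=np.c_[(uv[:,0]-K[0,2])/K[0,0],(uv[:,1]-K[1,2])/K[1,1]]
    x=d.copy()
    for _ in range(20): x=d/(1+k1*(x**2).sum(1,keepdims=True))
    return np.c_[x,np.ones(len(x))]
def on_z(uv,c,z):
    K,k1,C=c; r=rays(uv,K,k1)@C[:3,:3].T; o=C[:3,3]
    return o+r*((z-o[2])/r[:,2:3])
def at_d(uv,c,dep):
    K,k1,C=c; return (rays(uv,K,k1)*np.reshape(dep,(-1,1)))@C[:3,:3].T+C[:3,3]
def proj(p,c):
    K,k1,C=c; p=(np.atleast_2d(p)-C[:3,3])@C[:3,:3]; x=p[:,:2]/p[:,2:]; x=x*(1+k1*(x**2).sum(1,keepdims=True))
    return x*[K[0,0],K[1,1]]+K[:2,2]
def cloud(c,dep):
    v,u=np.mgrid[0:400,0:640]; return at_d(np.c_[u.ravel(),v.ravel()],c,dep.ravel()).reshape(400,640,3)
def save(n,im,s=1): cv2.imwrite("pics/"+n,cv2.resize(im[:,:,::-1],None,fx=s,fy=s,interpolation=cv2.INTER_CUBIC))
def tool(p):
    "world point -> tool coordinates now"
    s=ctrl.get_state(); return R.from_quat(s["tcp_rot"]).inv().apply(np.array(p)-s["eef_pos"])
E
python3 - <<'E'
from h import *
np.set_printoptions(precision=4,suppress=True)
s=ctrl.get_state(); print(s["eef_pos"],R.from_quat(s["tcp_rot"]).as_matrix(),s["time"])
for n in("top","scene"):
    c=cam(n); im,d=ctrl.read_camera(n); save(n+"0.png",im); np.savez(n+"0.npz",im=im,d=d); print(n,c[2][:3,3])
    for q in("spanner_large","spanner_small","rack","hex_nut","wing_nut","post_top","parts_tin","gear_oil","track_cleaner","screwdriver_red","side_cutters","loco_grey"):
        r=ctrl.find_in(n,q)[:2]
        for e in r:
            uv=e["uv"]; print(q,round(e["score"],2),np.round(uv),at_d(uv,c,d[int(uv[1]),int(uv[0])])[0])
E
```

```text
[ 0.1934 -0.6459  0.1923] [[ 0.958   0.2867 -0.0003]
 [ 0.2867 -0.958   0.0023]
 [ 0.0004 -0.0023 -1.    ]] 0.0
top [0.4415 0.0395 1.1238]
spanner_large 0.65 [239. 190.] [0.5602 0.2855 0.0544]
spanner_small 0.74 [238. 167.] [0.6223 0.2885 0.0554]
spanner_small 0.56 [236. 192.] [0.5535 0.2935 0.055 ]
rack 0.6 [228. 181.] [0.5884 0.3249 0.0131]
hex_nut 0.47 [397. 202.] [ 0.5212 -0.1412  0.087 ]
wing_nut 0.66 [395. 206.] [ 0.5125 -0.1364  0.0721]
post_top 0.62 [391. 198.] [ 0.5353 -0.1334  0.0368]
parts_tin 0.45 [342. 154.] [0.667  0.0017 0.0096]
gear_oil 0.64 [370. 159.] [ 0.6452 -0.0747  0.0414]
gear_oil 0.49 [396. 200.] [ 0.5278 -0.1404  0.0676]
track_cleaner 0.48 [417. 146.] [ 0.6737 -0.1993  0.0742]
screwdriver_red 0.5 [368. 237.] [ 0.4296 -0.07    0.0122]
side_cutters 0.83 [449. 232.] [ 0.4436 -0.2981  0.0119]
loco_grey 0.66 [292. 167.] [0.6268 0.1429 0.0216]
scene [-0.0721  0.6262  0.9117]
spanner_large 0.84 [237. 244.] [0.5582 0.3036 0.0549]
spanner_large 0.29 [305. 175.] [0.6713 0.0039 0.005 ]
spanner_small 0.88 [227. 228.] [0.6147 0.2924 0.0531]
rack 0.71 [226. 257.] [0.5581 0.3369 0.0356]
rack 0.23 [381. 163.] [ 0.5252 -0.1352  0.0651]
hex_nut 0.7 [382. 171.] [ 0.5187 -0.1344  0.0409]
wing_nut 0.73 [381. 164.] [ 0.5246 -0.1343  0.0617]
wing_nut 0.58 [355. 133.] [ 0.6701 -0.1827  0.0547]
post_top 0.97 [376. 180.] [ 0.5224 -0.1216  0.0136]
post_top 0.56 [439. 170.] [ 0.4416 -0.2936  0.0009]
parts_tin 0.69 [305. 176.] [0.6698 0.0045 0.0034]
gear_oil 0.41 [333. 160.] [ 0.6415 -0.0721  0.0344]
gear_oil 0.28 [377. 183.] [ 0.5144 -0.117   0.0106]
track_cleaner 0.64 [354. 133.] [ 0.6756 -0.1839  0.0515]
screwdriver_red 0.62 [393. 208.] [ 0.4216 -0.0756  0.017 ]
side_cutters 0.53 [380. 166.] [ 0.5277 -0.1359  0.0537]
side_cutters 0.48 [438. 169.] [ 0.4411 -0.2874  0.0076]
loco_grey 0.92 [272. 208.] [0.6282 0.1509 0.0108]
```

View pics/top0.png

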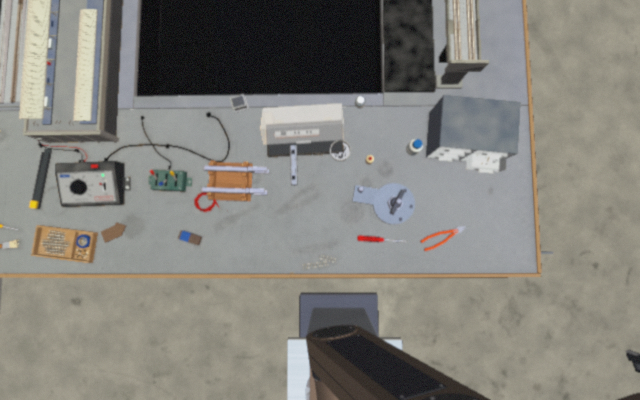

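View pics/scene0.png

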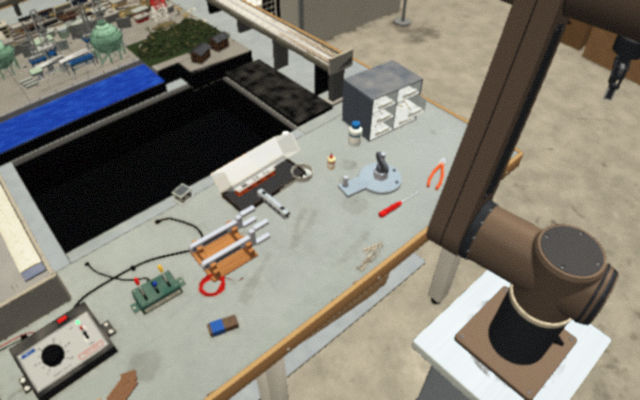

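The top view shows the rack at about (229,181), with the jaws pointing right (world -y). The foot is at about (396,203) and its arm and post point left to (360,193). The table in front of the loco is free. In the scene view the nearer spanner, at about (262,238), looks like the larger one. I'll look from close by on the way.

Emit:
carry_out:
  deltas: [0.044,-0.0405,-0.014,0,0,0,0.088,-0.081,-0.028,0,0,0,0.132,-0.1215,-0.042,0,0,0,0.176,-0.162,-0.056,0,0,0,0.22,-0.2025,-0.07,0,0,0]

```text
time: 1.92
eef_pos: [0.347, -0.3878, 0.2644]
tcp_rot: [0.989, 0.145, 0.0, 0.0]
contact_force: [1.8, 0.0, 0.6]
opening: 0.997
finger_force: 0.0
```

Emit:
carry_out:
  deltas: [0.044,-0.0405,-0.014,0,0,0,0.088,-0.081,-0.028,0,0,0,0.132,-0.1215,-0.042,0,0,0,0.176,-0.162,-0.056,0,0,0,0.22,-0.2025,-0.07,0,0,0]

```text
time: 2.55
eef_pos: [0.4997, -0.1307, 0.3346]
tcp_rot: [0.989, 0.145, 0.0, 0.0]
contact_force: [1.4, -1.0, 0.7]
opening: 1.0
finger_force: 0.0
```

Run:
```python
from h import *
np.set_printoptions(precision=4,suppress=True)
s=ctrl.get_state(); print(s["eef_pos"],s["qpos"],s["time"]); print(ctrl.camera_model("wrist"))
c=cam("wrist"); im,d=ctrl.read_camera("wrist"); save("w1.png",im); np.savez("w1.npz",im=im,d=d,C=c[2])
for q in("wing_mid","post_top","hex_nut"):
    for e in ctrl.find_in("wrist",q)[:2]:
        uv=e["uv"]; print(q,round(e["score"],2),np.round(uv),at_d(uv,c,d[int(uv[1]),int(uv[0])])[0])
P=cloud(c,d); m=(P[...,2]>0.034)&(P[...,2]<0.046)&(d>0); print(P[m].mean(0),m.sum())
```

```text
[ 0.4997 -0.1307  0.3346] [-0.4524 -0.1446  1.7794 -0.0001  1.5056  0.8277] 2.55
{'intrinsics': array([[337.075 ,   0.    , 327.6672],
       [  0.    , 337.075 , 200.7151],
       [  0.    ,   0.    ,   1.    ]]), 'k1': -0.020969071851648983, 'hand_eye': array([[ 0.0003, -0.9551, -0.2962,  0.0755],
       [ 1.    ,  0.0005, -0.0006, -0.0002],
       [ 0.0007, -0.2962,  0.9551, -0.1804],
       [ 0.    ,  0.    ,  0.    ,  1.    ]])}
wing_mid 0.71 [338. 137.] [ 0.5266 -0.1363  0.0583]
post_top 0.81 [329. 126.] [ 0.5331 -0.1219  0.0111]
hex_nut 0.93 [341. 133.] [ 0.5321 -0.1393  0.0504]
[ 0.6132 -0.0768  0.0395] 981
```

View pics/w1.png

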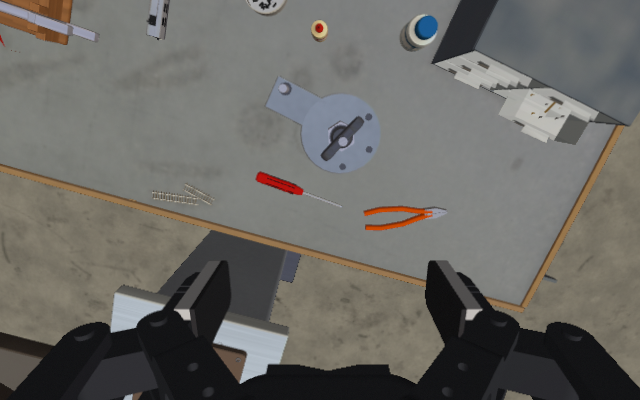

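The wrist view shows the foot at about (341,133), the wing blade running diagonally through (343,140), and the post at (285,89) on the arm. Next I'll fit these numerically.

Run:
```python
from h import *
np.set_printoptions(precision=4,suppress=True)
f=np.load("w1.npz"); c=cam("wrist"); c=(c[0],c[1],f["C"]); P=cloud(c,f["d"]); Z=P[...,2]; ok=f["d"]>0
u=np.arange(640)[None]+0*Z; v=np.arange(400)[:,None]+0*Z
near=np.hypot(P[...,0]-.525,P[...,1]+.138)
st=P[ok&(near<.05)&(Z>.084)&(Z<.1)]; print("stud",len(st),st.mean(0),st[:,2].max())
roi=(u>262)&(u<305)&(v>70)&(v<112)
po=P[ok&roi&(Z>.033)&(Z<.05)]; print("post",len(po),po.mean(0))
pl=ok&(near<.14)&(Z>.005)&(Z<.016)&(u<385)&(v<178)
hs=P[pl]; print("plate z",np.median(hs[:,2]),len(hs))
wb=P[ok&(near<.05)&(Z>.062)&(Z<.08)]; q=wb[:,:2]-wb[:,:2].mean(0); w,V=np.linalg.eigh(q.T@q); print("blade",len(wb),wb.mean(0),V[:,1],np.sqrt(w/len(q)))
# colour segmentation of plate
im=f["im"].astype(int); 
for p in [(320,150),(300,100),(250,130),(360,110)]: print(im[p[1],p[0]])
tb=P[ok&(u>150)&(u<250)&(v>60)&(v<150)]; print("table z",np.median(tb[:,2]))
# disc edges: fit circle on plate colour
hsv=cv2.cvtColor(f["im"],cv2.COLOR_RGB2HSV); print(hsv[150,320],hsv[130,250])
print("uv stud/post", on_z([[343,142]],c,.092),on_z([[285,89]],c,.040))
save("w1c.png",f["im"][60:190,240:410],4)
```

```text
stud 85 [ 0.5268 -0.1413  0.0915] 0.09423862892500923
post 63 [ 0.5651 -0.0473  0.0399]
plate z 0.010098620233125744 5692
blade 471 [ 0.5281 -0.1413  0.0726] [-0.8886  0.4587] [0.0036 0.022 ]
[127 137 154]
[123 132 149]
[116 116 113]
[125 134 152]
table z 0.00040088044611696905
[109  45 154] [ 30   7 116]
uv stud/post [[ 0.5254 -0.1426  0.092 ]] [[ 0.5649 -0.0511  0.04  ]]
```

View pics/w1c.png

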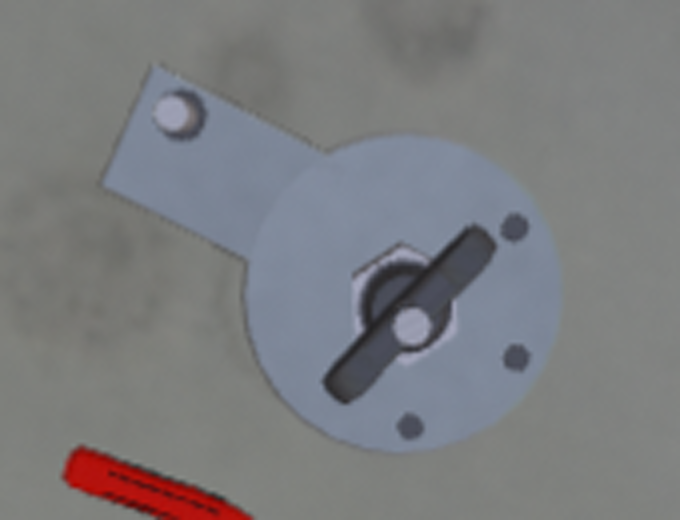

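The crop shows the arm's edges from (152,65) to (328,152) and from (102,184) to (246,258). The disc centre is near (402,293), and the post top is at (177,112).

Run:
```python
from h import *
np.set_printoptions(precision=4,suppress=True)
f=np.load("w1.npz"); c=cam("wrist"); c=(c[0],c[1],f["C"])
px=np.array([[152,65],[328,152],[102,184],[246,258],[402,293]])/4-.375+[240,60]
p=on_z(px,c,.010); print(p)
px2=np.array([[177,112],[412,326]])/4-.375+[240,60]
post=on_z(px2[:1],c,.04)[0]; stud=on_z(px2[1:],c,.092)[0]; print(post,stud)
for a,b in((1,0),(3,2)): print(np.arctan2(*(p[a]-p[b])[[1,0]][::1])+np.pi)
th_edge=[np.arctan2((p[b]-p[a])[1],(p[b]-p[a])[0]) for a,b in((1,0),(3,2))]
v=post-stud; print("edge",th_edge,"post-based y dir",np.arctan2(v[1],v[0])+np.arctan2(22,100),np.hypot(*v[:2]))
v=post-p[4]; print("post-disc",np.arctan2(v[1],v[0])+np.arctan2(22,100),np.hypot(*v[:2]))
```

```text
[[ 0.5786 -0.033   0.01  ]
 [ 0.5681 -0.1008  0.01  ]
 [ 0.5341 -0.0256  0.01  ]
 [ 0.5237 -0.0825  0.01  ]
 [ 0.528  -0.1411  0.01  ]]
[ 0.5662 -0.0492  0.04  ] [ 0.5263 -0.1418  0.092 ]
1.4168729377426934
1.3897465904161594
edge [np.float64(1.4168729377426934), np.float64(1.3897465904161597)] post-based y dir 1.380922515683202 0.10086866213830518
post-disc 1.393626995145772 0.09952783538146101
```

Emit:
carry_out:
  deltas: [0,-0.05,0,0,0,-0.17,0,-0.1,0,0,0,-0.34,0.02,-0.15,0,0,0,-0.51,0.04,-0.2,0,0,0,-0.6,0.06,-0.25,0,0,0,-0.6]

```text
time: 3.38
eef_pos: [0.4846, 0.1241, 0.3333]
tcp_rot: [0.903, 0.43, -0.0, 0.0]
contact_force: [1.0, -0.5, 0.2]
opening: 1.004
finger_force: 0.0
```

Run:
```python
from h import *
np.set_printoptions(precision=4,suppress=True)
s=ctrl.get_state(); print(s["eef_pos"],s["qpos"],R.from_quat(s["tcp_rot"]).as_matrix())
c=cam("wrist"); print("uv of rack centre, foot",proj([[.588,.325,0],[.526,-.142,.01]],c))
```

```text
[0.4846 0.1241 0.3333] [ 0.048  -0.1817  1.8141 -0.0006  1.5094  0.7305] [[ 0.6308  0.776  -0.0002]
 [ 0.776  -0.6308 -0.0006]
 [-0.0006  0.0002 -1.    ]]
uv of rack centre, foot [[293.3587 -16.4523]
 [448.5251 258.3404]]
```

Emit:
carry_out:
  deltas: [0.034,-0.0045,0.02,0,0,-0.14,0.068,-0.009,0.04,0,0,-0.28,0.102,-0.013,0.06,0,0,-0.42,0.136,-0.018,0.08,0,0,-0.56,0.17,-0.022,0.08,0,0,-0.683]

```text
time: 4.0
eef_pos: [0.5743, 0.2687, 0.2501]
tcp_rot: [0.706, 0.709, -0.003, -0.001]
contact_force: [1.3, -0.1, -0.1]
opening: 1.0
finger_force: 0.0
```

Emit:
carry_out:
  deltas: [0,0,0,0,0,0]

```text
time: 4.12
eef_pos: [0.5752, 0.2696, 0.252]
tcp_rot: [0.706, 0.708, -0.001, -0.001]
contact_force: [-0.7, -0.8, -0.5]
opening: 0.998
finger_force: 0.0
```

Run:
```python
from h import *
np.set_printoptions(precision=4,suppress=True)
s=ctrl.get_state(); print(s["eef_pos"],s["qpos"],s["time"],R.from_quat(s["tcp_rot"]).as_matrix())
c=cam("wrist"); im,d=ctrl.read_camera("wrist"); save("w2.png",im); np.savez("w2.npz",im=im,d=d,C=c[2])
for q in("spanner_large","spanner_small","rack"):
    for e in ctrl.find_in("wrist",q)[:2]:
        uv=e["uv"]; print(q,round(e["score"],2),np.round(uv),at_d(uv,c,d[int(uv[1]),int(uv[0])])[0])
P=cloud(c,d); m=(P[...,2]>0.048)&(P[...,2]<0.09)&(d>0)&(d<.6)
n,l,st,ce=cv2.connectedComponentsWithStats(m.astype(np.uint8))
for i in range(1,n):
    if st[i,4]>150:
        q=P[l==i]; w,V=np.linalg.eigh(np.cov(q[:,:2].T)); print(st[i],q.min(0),q.max(0),np.median(q,0),V[:,1])
```

```text
[0.5752 0.2696 0.252 ] [ 0.2789  0.1634  1.6157 -0.0002  1.3651  0.2769] 4.125 [[-0.0021  1.     -0.0024]
 [ 1.      0.0021 -0.001 ]
 [-0.0009 -0.0024 -1.    ]]
spanner_large 0.73 [314. 127.] [0.5597 0.313  0.0546]
spanner_small 0.85 [369. 137.] [0.62   0.3019 0.0533]
rack 0.66 [339. 111.] [0.5883 0.329  0.0083]
rack 0.21 [316. 133.] [0.5613 0.307  0.0553]
[ 308   47   17  170 1872] [0.5524 0.2157 0.048 ] [0.5704 0.3953 0.0753] [0.5615 0.3109 0.0543] [0.0412 0.9992]
[ 359   52   23  167 1879] [0.6114 0.2112 0.048 ] [0.6303 0.3906 0.0699] [0.6206 0.3064 0.0542] [0.043  0.9991]
[ 418  204   95  171 4190] [0.6823 0.0005 0.0481] [0.7965 0.2246 0.09  ] [0.7431 0.1756 0.0793] [0.2584 0.966 ]
```

View pics/w2.png

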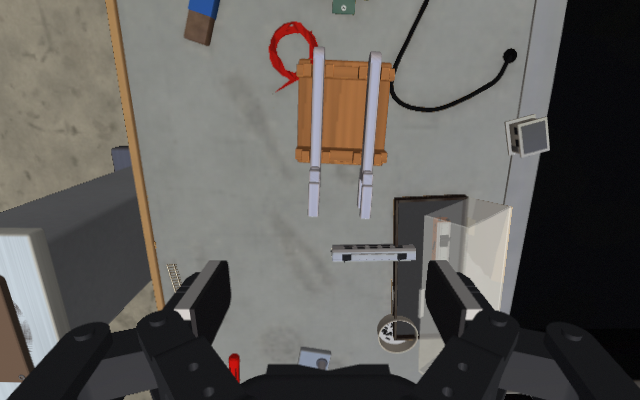

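The left spanner, at about (316,130), is 5 mm taller and is the large one; its thickness is centred on x≈0.5615. I'll grip it at y≈0.31, between the bars, with the gripper only half open to stay clear of the small spanner.

Emit:
carry_out:
  deltas: [0.01,-0.0035,0.035,0,0,0.01,0.02,-0.007,0.07,0,0,0.02,0.03,-0.01,0.105,0,0,0.03,0.04,-0.0135,0.135,0,0,0.043,0.04,-0.0135,0.135,0,0,0.043]
  grip: 45

```text
time: 4.95
eef_pos: [0.5586, 0.3089, 0.116]
tcp_rot: [0.721, 0.693, -0.003, -0.001]
contact_force: [-0.4, 0.4, 0.6]
opening: 0.452
finger_force: 0.0
```

Run:
```python
from h import *
np.set_printoptions(precision=4,suppress=True)
s=ctrl.get_state(); print(s["eef_pos"],s["opening"]); print(tool([.5615,.31,.030]))
c=cam("wrist"); im,d=ctrl.read_camera("wrist")
P=cloud(c,d); m=(P[...,2]>0.048)&(P[...,2]<0.058)&(d>0)&(abs(P[...,1]-.33)<.04)&(abs(P[...,0]-.5615)<.025)
q=P[m]; print(len(q),q.mean(0),np.median(q,0),q.min(0),q.max(0));
```

```text
[0.5586 0.3089 0.116 ] 0.4522683960900043
[0.0014 0.0033 0.086 ]
1748 [0.5622 0.3318 0.0536] [0.5622 0.3324 0.0538] [0.5548 0.2901 0.048 ] [0.5698 0.37   0.056 ]
```

Emit:
carry_out:
  deltas: [0.001,0.0033,0.03,0,0,0,0.001,0.0033,0.06,0,0,0,0.001,0.0033,0.086,0,0,0,0.001,0.0033,0.086,0,0,0]

```text
time: 5.5
eef_pos: [0.5641, 0.3101, 0.0327]
tcp_rot: [0.721, 0.692, -0.001, -0.0]
contact_force: [-0.6, 1.1, -0.6]
opening: 0.449
finger_force: 0.0
```

Emit:
carry_out:
  deltas: [0,0,0,0,0,0,0,0,0,0,0,0,0,0,0,0,0,0,0,0,0,0,0,0,0,0,0,0,0,0]
  grip: 0
  grip_force: 60

```text
time: 6.12
eef_pos: [0.5643, 0.3111, 0.0328]
tcp_rot: [0.721, 0.693, 0.0, 0.0]
contact_force: [0.0, -0.7, -0.6]
opening: -0.001
finger_force: 0.0
```

Emit:
carry_out:
  deltas: [0,0,-0.02,0,0,0,0,0,-0.05,0,0,0,0,0,-0.08,0,0,0,0,0,-0.1,0,0,0,0,0,-0.1,0,0,0]

```text
time: 6.75
eef_pos: [0.5658, 0.3116, 0.1358]
tcp_rot: [0.721, 0.693, 0.002, 0.001]
contact_force: [0.8, -0.1, 0.3]
opening: -0.0
finger_force: 0.0
```

The fingers closed on nothing, so I'll look.

Run:
```python
from h import *
np.set_printoptions(precision=4,suppress=True)
s=ctrl.get_state(); print(s["eef_pos"],s["opening"],s["finger_force"])
c=cam("wrist"); im,d=ctrl.read_camera("wrist"); save("w3.png",im)
P=cloud(c,d)
for x0 in (.5615,.621):
  m=(P[...,2]>0.03)&(P[...,2]<0.09)&(d>0)&(abs(P[...,1]-.31)<.12)&(abs(P[...,0]-x0)<.025)
  q=P[m]; print(len(q),np.median(q,0),q.min(0),q.max(0));
```

```text
[0.5658 0.3116 0.1358] -0.00028812781542813176 0.0
3841 [0.5624 0.3377 0.0528] [0.5365 0.2659 0.03  ] [0.5865 0.3965 0.0607]
5161 [0.619  0.3129 0.0531] [0.5964 0.2119 0.03  ] [0.646  0.3913 0.0695]
```

View pics/w3.png

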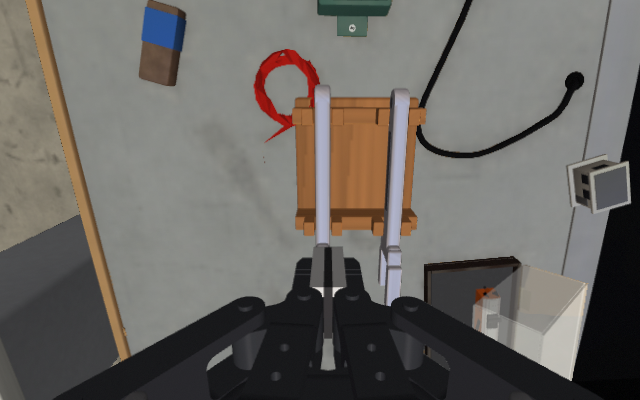

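Run:
```python
from h import *
np.set_printoptions(precision=4,suppress=True)
s=ctrl.get_state()
c=cam("wrist"); im,d=ctrl.read_camera("wrist")
print("tcp uv",proj(s["eef_pos"],c))
P=cloud(c,d)
for v in range(225,400,8): print(v,P[v,328],P[v,318],d[v,328])
c=cam("scene"); im,d=ctrl.read_camera("scene"); uv=proj(s["eef_pos"],c)[0]; print(uv)
u,v=uv.astype(int); save("s3.png",im[v-70:v+70,u-100:u+100],4)
```

```text
tcp uv [[327.9901 233.8013]]
225 [0.5638 0.2857 0.054 ] [0.5554 0.2851 0.0518] 0.27834985
233 [0.5635 0.2783 0.0536] [0.5551 0.2785 0.0531] 0.28093275
241 [0.5632 0.2712 0.0539] [0.5548 0.2709 0.0524] 0.28273526
249 [0.565  0.3224 0.1777] [0.5605 0.3226 0.1778] 0.1492672
257 [0.565  0.3225 0.1857] [0.5607 0.3225 0.1852] 0.14164098
265 [0.5649 0.3221 0.192 ] [0.561  0.3229 0.1932] 0.13572176
273 [0.5649 0.3229 0.1999] [0.5611 0.3224 0.1986] 0.12793833
281 [0.5649 0.3224 0.2049] [0.5612 0.3224 0.2045] 0.12337685
289 [0.5649 0.3214 0.2086] [0.5613 0.3215 0.2086] 0.120061226
297 [0.5647 0.3185 0.2092] [0.5616 0.3234 0.2165] 0.12037947
305 [0.5646 0.315  0.2089] [0.5617 0.3238 0.2216] 0.12171216
313 [0.5645 0.3115 0.2088] [0.5618 0.3234 0.2253] 0.12282339
321 [0.5643 0.3078 0.2085] [0.5617 0.3211 0.2261] 0.124235556
329 [0.5642 0.3042 0.2083] [0.5612 0.313  0.2194] 0.12542397
337 [0.564  0.2997 0.2073] [0.561  0.3101 0.2198] 0.12772381
345 [0.5574 0.1204 0.0008] [0.5609 0.3069 0.2199] 0.37796164
353 [ 0.5569  0.1083 -0.0003] [0.5607 0.3035 0.2199] 0.38260505
361 [0.5565 0.0975 0.0002] [0.5609 0.3041 0.2242] 0.38524482
369 [ 0.556   0.0857 -0.0002] [0.5622 0.3208 0.245 ] 0.38914293
377 [0.5648 0.3217 0.2486] [0.5624 0.3226 0.2494] 0.08179338
385 [0.5648 0.3225 0.2518] [0.5625 0.3227 0.2519] 0.078508824
393 [0.5648 0.3222 0.2538] [0.5625 0.3228 0.2543] 0.07666909
[228.3395 221.4861]
```

View pics/s3.png

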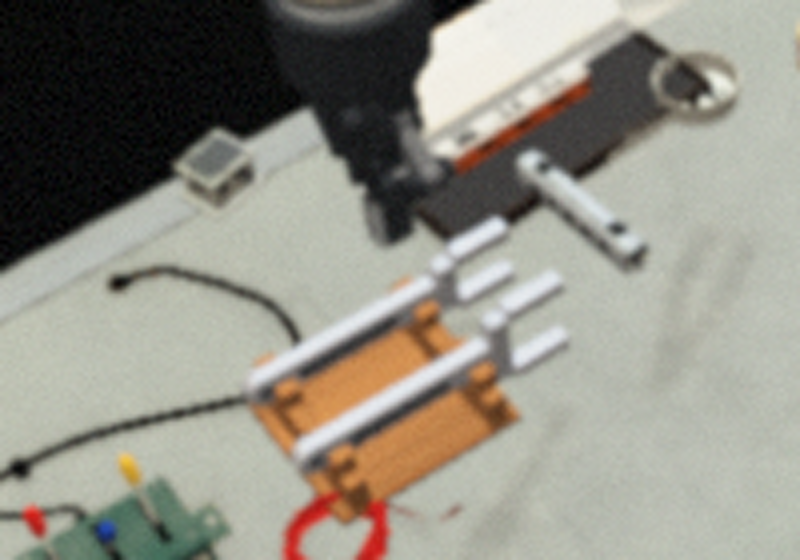

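The wrist depth puts the real fingertips about 40 mm above the reported TCP. I'll check that with the scene camera.

Run:
```python
from h import *
np.set_printoptions(precision=4,suppress=True)
s=ctrl.get_state(); print(s["eef_pos"])
for n in("scene","top","wrist"):
    c=cam(n); im,d=ctrl.read_camera(n); P=cloud(c,d)
    m=(d>0)&(np.hypot(P[...,0]-s["eef_pos"][0],P[...,1]-s["eef_pos"][1])<.03)&(P[...,2]>.1)
    q=P[m]
    if len(q): print(n,len(q),np.percentile(q[:,2],[0,1,5,10,25,50,90]),q[q[:,2]<np.percentile(q[:,2],6)].mean(0))
```

```text
[0.5633 0.3107 0.1312]
scene 876 [0.1685 0.1766 0.186  0.1969 0.2396 0.3466 0.4561] [0.5559 0.3157 0.1814]
top 897 [0.1756 0.1846 0.4432 0.4459 0.4498 0.4528 0.4555] [0.5686 0.3078 0.3557]
wrist 21569 [0.1719 0.1779 0.19   0.204  0.2189 0.2302 0.2537] [0.5635 0.3202 0.184 ]
```

Confirmed: the true tips are about 42 mm behind the reported TCP. I'll allow for that and regrip.

Emit:
carry_out:
  deltas: [0,-0.002,0,0,0,0,0,-0.002,0,0,0,0,0,-0.002,0.02,0,0,0,0,-0.002,0.05,0,0,0,0,-0.002,0.08,0,0,0]
  grip: 45

```text
time: 7.68
eef_pos: [0.5617, 0.3109, 0.0505]
tcp_rot: [0.721, 0.693, -0.0, -0.0]
contact_force: [-0.1, 1.3, 0.3]
opening: 0.452
finger_force: 0.0
```

Emit:
carry_out:
  deltas: [0,0,0.025,0,0,0,0,0,0.05,0,0,0,0,0,0.062,0,0,0,0,0,0.062,0,0,0]

```text
time: 8.18
eef_pos: [0.5611, 0.3107, -0.011]
tcp_rot: [0.721, 0.693, -0.001, -0.001]
contact_force: [0.2, -0.2, 0.0]
opening: 0.448
finger_force: 0.0
```

Emit:
carry_out:
  deltas: [0,0,0,0,0,0,0,0,0,0,0,0,0,0,0,0,0,0,0,0,0,0,0,0,0,0,0,0,0,0]
  grip: 0

```text
time: 8.8
eef_pos: [0.5633, 0.3116, -0.0078]
tcp_rot: [0.721, 0.693, 0.001, 0.0]
contact_force: [-0.3, -0.2, 6.7]
opening: 0.13
finger_force: 60.8
```

Gripped: opening is 0.13 with 61 N on the finger. Next I'll lift, carry it to the free area and roll it.

Emit:
carry_out:
  deltas: [0,0,-0.03,0,0,0,0,0,-0.07,0,0,0,0,0,-0.1,0,0,0,-0.035,-0.018,-0.1,0,0,0,-0.08,-0.041,-0.1,0,0,0]
  grip_force: 80

```text
time: 9.43
eef_pos: [0.5175, 0.2324, 0.0905]
tcp_rot: [0.721, 0.693, 0.0, 0.0]
contact_force: [0.4, -0.1, -1.7]
opening: 0.121
finger_force: 79.4
```

Emit:
carry_out:
  deltas: [-0.042,-0.022,0,0,0,0,-0.084,-0.044,0,0,0,0,-0.084,-0.044,0,0,0,0]

```text
time: 9.8
eef_pos: [0.468, 0.1487, 0.0891]
tcp_rot: [0.722, 0.692, -0.002, -0.001]
contact_force: [0.3, 0.7, -0.8]
opening: 0.122
finger_force: 79.4
```

Emit:
carry_out:
  deltas: [0,-0.009,-0.001,0.15,0,0,0,-0.017,-0.003,0.3,0,0,0,-0.024,-0.006,0.45,0,0,0,-0.03,-0.01,0.6,0,0,0,-0.034,-0.013,0.733,0,0]

```text
time: 10.42
eef_pos: [0.4377, 0.1526, 0.1033]
tcp_rot: [0.673, 0.647, -0.249, -0.259]
contact_force: [-0.1, 0.3, -1.2]
opening: 0.123
finger_force: 79.4
```

Run:
```python
from h import *
np.set_printoptions(precision=4,suppress=True)
s=ctrl.get_state(); M=R.from_quat(s["tcp_rot"]).as_matrix(); print(s["eef_pos"],s["qpos"],s["time"],s["opening"]);print(M)
H=M@[0,0,-.051]+s["eef_pos"]; print("H",H)
for n in("scene","top"):
    c=cam(n); im,d=ctrl.read_camera(n); P=cloud(c,d)
    m=(d>0)&(abs(P[...,0]-H[0])<.06)&(P[...,1]>H[1]-.11)&(P[...,1]<H[1]+.11)&(P[...,2]>.03)&(P[...,2]<.3)
    q=P[m]; print(n,len(q),np.percentile(q,[1,50,99],axis=0))
    if n=="scene": 
        u,v=proj(H,c)[0].astype(int); save("s4.png",im[v-70:v+70,u-90:u+90],4)
```

```text
[0.4377 0.1526 0.1033] [0.0694 0.3991 1.755  0.074  1.72   0.0918] 10.425 0.12298631667316134
[[ 0.0395  0.7406 -0.6707]
 [ 0.9992 -0.0292  0.0266]
 [ 0.0001 -0.6713 -0.7412]]
H [0.4719 0.1512 0.1411]
scene 1989 [[0.4474 0.062  0.1246]
 [0.4775 0.1591 0.1662]
 [0.5308 0.2335 0.2587]]
top 232 [[0.4435 0.0531 0.1206]
 [0.4729 0.0774 0.1486]
 [0.4923 0.0973 0.1672]]
```

View pics/s4.png

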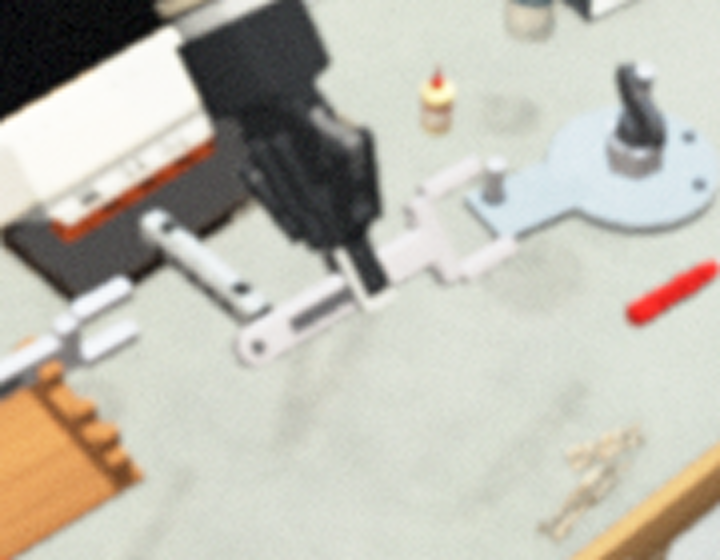

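The spanner is held tilted 42° with its jaw towards the foot. I'll lower it.

Emit:
carry_out:
  deltas: [0,0.025,0.0275,0,0,0,0,0.05,0.055,0,0,0,0,0.0665,0.0735,0,0,0,0,0.0705,0.078,0,0,0,0,0.0705,0.078,0,0,0]

```text
time: 11.15
eef_pos: [0.4372, 0.1523, -0.001]
tcp_rot: [0.673, 0.647, -0.248, -0.258]
contact_force: [0.9, -0.6, -1.5]
opening: 0.12
finger_force: 79.5
```

Emit:
carry_out:
  deltas: [0,0.002,0.0022,0,0,0,0,0.002,0.0022,0,0,0]

```text
time: 11.4
eef_pos: [0.4377, 0.1521, -0.0037]
tcp_rot: [0.673, 0.647, -0.248, -0.258]
contact_force: [-0.6, -0.3, -1.1]
opening: 0.124
finger_force: 79.5
```

Emit:
carry_out:
  deltas: [0,0.002,0.0022,0,0,0,0,0.002,0.0022,0,0,0]

```text
time: 11.65
eef_pos: [0.437, 0.152, -0.0074]
tcp_rot: [0.673, 0.647, -0.248, -0.258]
contact_force: [-0.6, -0.5, -2.0]
opening: 0.122
finger_force: 79.5
```

Emit:
carry_out:
  deltas: [0,0.0013,0.0015,0,0,0,0,0.0013,0.0015,0,0,0]

```text
time: 11.9
eef_pos: [0.4369, 0.152, -0.0095]
tcp_rot: [0.673, 0.647, -0.248, -0.259]
contact_force: [0.2, -0.1, -1.4]
opening: 0.124
finger_force: 79.5
```

Emit:
carry_out:
  deltas: [0,0.0013,0.0015,0,0,0,0,0.0013,0.0015,0,0,0]

```text
time: 12.15
eef_pos: [0.4371, 0.152, -0.0112]
tcp_rot: [0.673, 0.647, -0.248, -0.258]
contact_force: [-0.0, -0.0, 0.2]
opening: 0.123
finger_force: 79.6
```

Touching the table. Open slightly and withdraw along the tool axis.

Emit:
carry_out:
  deltas: [0,0,0,0,0,0,0,0,-0.005,0,0,0,0,0,-0.025,0,0,0,0,0,-0.055,0,0,0,0,0,-0.1,0,0,0]
  grip: 23

```text
time: 12.78
eef_pos: [0.5043, 0.1493, 0.0643]
tcp_rot: [0.673, 0.647, -0.249, -0.259]
contact_force: [-0.1, 0.5, -0.1]
opening: 0.229
finger_force: 0.0
```

Emit:
carry_out:
  deltas: [0,0,-0.05,0,0,0,0,0,-0.1,0,0,0]
  grip: 100

```text
time: 13.02
eef_pos: [0.5725, 0.1465, 0.1402]
tcp_rot: [0.673, 0.647, -0.248, -0.258]
contact_force: [1.4, 0.1, -1.0]
opening: 0.648
finger_force: 0.0
```

```bash
cat > meas.py <<'E'
from h import *
np.set_printoptions(precision=4,suppress=True)
def flat(name,lo=.006,hi=.02,box=(.38,.565,.0,.3)):
    c=cam(name); im,d=ctrl.read_camera(name); P=cloud(c,d)
    hsv=cv2.cvtColor(im,cv2.COLOR_RGB2HSV)
    m=(d>0)&(P[...,2]>lo)&(P[...,2]<hi)&(P[...,0]>box[0])&(P[...,0]<box[1])&(P[...,1]>box[2])&(P[...,1]<box[3])
    n,l,st,ce=cv2.connectedComponentsWithStats(m.astype(np.uint8))
    i=1+np.argmax(st[1:,4]); q=P[l==i]; xy=q[:,:2]
    r=cv2.minAreaRect((xy*1000).astype(np.float32)); print(name,len(q),st[i],"z",np.median(q[:,2]),"rect",r)
    V=np.linalg.eigh(np.cov(xy.T))[1][:,1]; V*=np.sign(V[1]); t=xy@V; h=t>np.percentile(t,45)  # handle half (+y side)
    hx=xy[h]; W=np.linalg.eigh(np.cov(hx.T))[1][:,1]; W*=np.sign(W[1])
    t=xy@W; N=np.array([-W[1],W[0]]); print("dir",W,"ang",np.arctan2(W[1],W[0]),"ends",np.percentile(t,[.3,99.7]),"len",np.ptp(t))
    s=hx@N; mid=(s.max()+s.min())/2; mid2=np.median(s)
    tip=np.percentile(t,.3); end=np.percentile(t,99.7)
    for lab,tt in(("jaw(tip)",tip+.016),("tail(end)",end-.025-.0005)): print(lab,W*tt+N*mid2)
    return im,m
E
python3 - <<'E'
from meas import *
s=ctrl.get_state(); print(s["eef_pos"],s["time"]); 
for n in("top","scene"): im,m=flat(n)
E
```

```text
[0.5725 0.1465 0.1402] 13.025
top 50 [311 225  14   4  50] z 0.012287723349366342 rect ((459.1360778808594, 70.7961196899414), (36.62321090698242, 8.505241394042969), 89.57426452636719)
dir [-0.018   0.9998] ang 1.5887650098134212 ends [0.0442 0.0804] len 0.036614135819226686
jaw(tip) [0.4606 0.0685]
tail(end) [0.4607 0.0632]
scene 683 [282 215  64  51 683] z 0.012383455593935833 rect ((480.5616455078125, 148.3998260498047), (62.155670166015625, 181.71218872070312), 3.8137402534484863)
dir [-0.0544  0.9985] ang 1.6252715208890496 ends [0.032  0.2126] len 0.1814979768038132
jaw(tip) [0.4828 0.0744]
tail(end) [0.4753 0.2133]
```

It lies flat, 62×182 mm with its top at 12 mm. I'll right the tool above the handle.

Emit:
carry_out:
  deltas: [0.004,-0.017,0.01,-0.15,0,0,0.008,-0.034,0.02,-0.3,0,0,0.012,-0.05,0.03,-0.45,0,0,0.016,-0.067,0.04,-0.6,0,0,0.02,-0.084,0.049,-0.733,0,0]
  grip: 60

```text
time: 13.75
eef_pos: [0.4757, 0.1706, 0.1581]
tcp_rot: [0.721, 0.693, 0.002, 0.002]
contact_force: [0.2, 0.3, -0.4]
opening: 0.599
finger_force: 0.0
```

Emit:
carry_out:
  deltas: [0,0,0,0,0,0]

```text
time: 13.88
eef_pos: [0.4729, 0.171, 0.1572]
tcp_rot: [0.72, 0.694, -0.0, -0.0]
contact_force: [0.7, -0.2, 0.1]
opening: 0.6
finger_force: 0.0
```

Run:
```python
from meas import *
s=ctrl.get_state(); print(s["eef_pos"],s["time"],s["qpos"]); print(R.from_quat(s["tcp_rot"]).as_matrix()) 
flat("wrist")
```

```text
[0.4729 0.171  0.1572] 13.875 [ 0.1448 -0.0635  2.0275  0.0001  1.1784  0.1829]
[[ 0.0381  0.9993 -0.0008]
 [ 0.9993 -0.0381  0.    ]
 [-0.     -0.0008 -1.    ]]
wrist 4093 [ 312  107   60  174 4093] z 0.011953286529614249 rect ((479.8882751464844, 147.17889404296875), (60.9815559387207, 181.18675231933594), 3.4500670433044434)
dir [-0.0571  0.9984] ang 1.627915033489892 ends [0.0304 0.2092] len 0.18109974861266803
jaw(tip) [0.4843 0.0741]
tail(end) [0.4764 0.2112]
```

Emit:
carry_out:
  deltas: [0.013,0.0005,0.04,0,0,-0.03,0.026,0.001,0.08,0,0,-0.06,0.0395,0.0016,0.12,0,0,-0.095,0.0395,0.0016,0.16,0,0,-0.095,0.0395,0.0016,0.177,0,0,-0.095]
  grip: 42

```text
time: 14.55
eef_pos: [0.4791, 0.2094, -0.0226]
tcp_rot: [0.688, 0.726, -0.002, -0.001]
contact_force: [-0.0, 1.2, -0.2]
opening: 0.419
finger_force: 0.0
```

Emit:
carry_out:
  deltas: [0,0,0,0,0,0]

```text
time: 14.68
eef_pos: [0.4796, 0.2095, -0.0209]
tcp_rot: [0.688, 0.726, -0.001, -0.001]
contact_force: [0.6, 0.0, -0.5]
opening: 0.42
finger_force: 0.0
```

Run:
```python
from h import *
np.set_printoptions(precision=4,suppress=True)
s=ctrl.get_state(); e=s["eef_pos"]; print(e,s["qpos"],s["time"])
for n in("scene","wrist"):
    c=cam(n); im,d=ctrl.read_camera(n); P=cloud(c,d)
    hsv=cv2.cvtColor(im,cv2.COLOR_RGB2HSV)
    m=(d>0)&(hsv[...,2]<75)&(abs(P[...,0]-e[0])<.045)&(abs(P[...,1]-e[1])<.02)&(P[...,2]>.006)&(P[...,2]<.12)
    q=P[m]; print(n,len(q),np.percentile(q[:,2],[0,1,3,5,10]) if len(q) else 0)
    if n=="wrist":
        l=q[q[:,0]<e[0]];r=q[q[:,0]>e[0]]; print("inner faces x",np.percentile(l[:,0],98),np.percentile(r[:,0],2))
```

```text
[ 0.4796  0.2095 -0.0209] [0.2178 0.2465 2.0709 0.     0.827  0.1634] 14.675
scene 328 [0.0242 0.0264 0.0307 0.0332 0.0403]
wrist 25832 [0.0184 0.0277 0.0358 0.0425 0.0567]
inner faces x 0.4775745810273445 0.48159473086958865
```

Emit:
carry_out:
  deltas: [0,-0.002,0.01,0,0,0,0,-0.002,0.019,0,0,0,0,-0.002,0.019,0,0,0]

```text
time: 15.15
eef_pos: [0.478, 0.2099, -0.0385]
tcp_rot: [0.687, 0.726, 0.0, 0.0]
contact_force: [0.6, -0.2, 2.4]
opening: 0.418
finger_force: 1.1
```

Emit:
carry_out:
  deltas: [0,0,0,0,0,0,0,0,0,0,0,0,0,0,0,0,0,0,0,0,0,0,0,0]
  grip: 0
  grip_force: 80

```text
time: 15.65
eef_pos: [0.4786, 0.2101, -0.0372]
tcp_rot: [0.687, 0.726, 0.001, 0.0]
contact_force: [-2.4, -1.0, 9.8]
opening: 0.229
finger_force: 80.8
```

Gripped: opening 0.23 is the handle width. I'll lift, then move over the arm with the jaw between post and nut.

Emit:
carry_out:
  deltas: [0,0,-0.03,0,0,0,0,0,-0.068,0,0,0,-0.045,0.018,-0.068,0,0,0.06,-0.09,0.037,-0.068,0,0,0.12,-0.135,0.056,-0.068,0,0,0.18]
  grip_force: 100

```text
time: 16.27
eef_pos: [0.5408, 0.077, 0.0287]
tcp_rot: [0.75, 0.661, -0.0, -0.0]
contact_force: [-0.1, 0.3, 0.3]
opening: 0.221
finger_force: 98.1
```

```bash
cat >> meas.py <<'E'
FOOT=np.array([.5272,-.1414,.010]); A=1.394; Y=np.array([np.cos(A),np.sin(A),0]); X=np.array([Y[1],-Y[0],0])
def foot(p): p=np.array(p)-FOOT; return np.array([p@X,p@Y,p[2]])
E
python3 - <<'E'
from meas import *
s=ctrl.get_state(); e=s["eef_pos"]; M=R.from_quat(s["tcp_rot"]).as_matrix(); print(e,s["time"],s["opening"],np.arctan2(M[1,0],M[0,0]))
for n in("scene","wrist"):
    c=cam(n); im,d=ctrl.read_camera(n); P=cloud(c,d); t=(P-e)@M
    print(n,end=" "); m=(d>0)&(abs(t[...,1])<.04)&(t[...,0]<-.02)&(t[...,0]>-.18)&(P[...,2]>.055)&(P[...,2]<.1)
    q=t[m]
    if len(q)>20: r=cv2.minAreaRect((q[:,:2]*1000).astype(np.float32)); print(len(q),np.percentile(q,[.5,50,99.5],axis=0),r, "z",np.median(P[m][:,2]))
    h=q[q[:,0]>-.09]; print("handle",h.mean(0), "head",q[q[:,0]<-.125].mean(0))
E
```

```text
[0.5408 0.077  0.0287] 16.275 0.22128079164046804 1.4442244839266185
scene 431 [[-0.1521 -0.0318 -0.0525]
 [-0.1043 -0.0079 -0.0482]
 [-0.0231  0.0303 -0.0365]] ((-86.70532989501953, -0.05327606201171875), (131.49319458007812, 63.02875900268555), 0.9386357665061951) z 0.07682861593240287
handle [-0.0628 -0.0055 -0.0471] head [-0.1387 -0.0033 -0.0466]
wrist 2716 [[-0.0544 -0.0077 -0.0515]
 [-0.0363  0.0031 -0.0499]
 [-0.0202  0.014  -0.0468]] ((-37.922183990478516, 3.121450901031494), (22.04949378967285, 35.824462890625), 89.95865631103516) z 0.0786014998032701
handle [-0.0365  0.0032 -0.0498] head [nan nan nan]<stdin>:8: RuntimeWarning: Mean of empty slice.
  ret = um.true_divide(
```

Emit:
carry_out:
  deltas: [-0.018,0.011,0,0,0,0.025,-0.037,0.0215,0,0,0,0.05,-0.037,0.0215,0,0,0,0.05,-0.037,0.0215,0,0,0,0.05]

```text
time: 16.88
eef_pos: [0.5573, 0.0389, 0.0289]
tcp_rot: [0.766, 0.643, -0.0, -0.0]
contact_force: [-0.6, -0.1, -0.5]
opening: 0.225
finger_force: 98.2
```

```bash
cat >> meas.py <<'E'
def held(n="scene",zlo=.055,zhi=.1):
    s=ctrl.get_state(); e=s["eef_pos"]; M=R.from_quat(s["tcp_rot"]).as_matrix()
    c=cam(n); im,d=ctrl.read_camera(n); P=cloud(c,d); t=(P-e)@M
    m=(d>0)&(abs(t[...,1])<.04)&(t[...,0]<-.02)&(t[...,0]>-.16)&(P[...,2]>zlo)&(P[...,2]<zhi)
    f=np.stack([(P-FOOT)@X,(P-FOOT)@Y],-1)
    q=f[m]; print(n,"eef foot",foot(e),"yaw-A",np.arctan2(M[1,0],M[0,0])-A,"n",m.sum(),"z",np.percentile(P[m][:,2],[5,50,95]))
    print(" foot-frame min/max",np.percentile(q,[.5,99.5],axis=0),"rect",cv2.minAreaRect((q*1000).astype(np.float32)))
    st=(d>0)&(P[...,2]>.08)&(P[...,2]<.1)&(np.hypot(f[...,0],f[...,1])<.02); print(" stud",st.sum(),f[st].mean(0) if st.any() else 0)
    po=(d>0)&(P[...,2]>.036)&(P[...,2]<.045)&(np.hypot(f[...,0]-.022,f[...,1]-.1)<.02); print(" post",po.sum(),f[po].mean(0) if po.any() else 0)
    return im,c
E
python3 - <<'E'
from meas import *
im,c=held(); held("top")
u,v=proj(FOOT+.06*Y,c)[0].astype(int); save("s5.png",im[v-50:v+50,u-70:u+70],5)
E
```

```text
scene eef foot [-0.0021  0.1828  0.0189] yaw-A 0.0018592383315341188 n 430 z [0.0688 0.0771 0.0805]
 foot-frame min/max [[-0.0342  0.0312]
 [ 0.027   0.1603]] rect ((-1.2904090881347656, 94.66158294677734), (134.7178497314453, 63.24802017211914), 87.91252899169922)
 stud 25 [-0.0028  0.0024]
 post 0 0
top eef foot [-0.0022  0.183   0.0189] yaw-A 0.002313930350366311 n 330 z [0.0742 0.0779 0.0814]
 foot-frame min/max [[-0.0336  0.0271]
 [ 0.027   0.1338]] rect ((-3.4920387268066406, 87.04244232177734), (60.90398025512695, 120.49722290039062), 0.21310605108737946)
 stud 22 [-0.0012 -0.0025]
 post 14 [0.0202 0.0972]
```

View pics/s5.png

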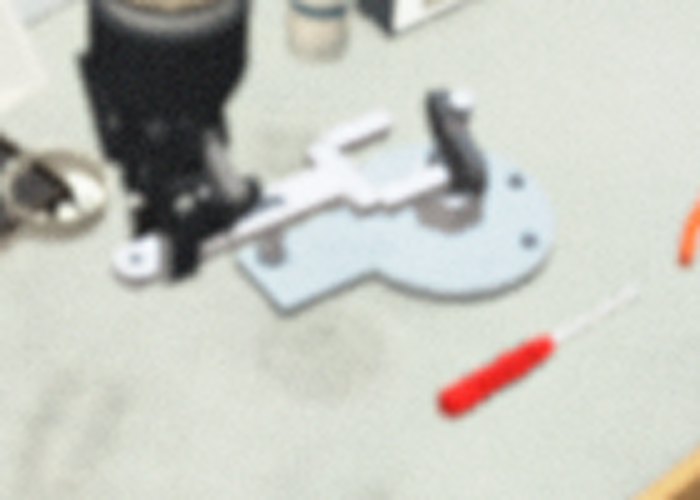

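The jaw hangs about 43 mm from the stud and is centred. I'll lower it.

Emit:
carry_out:
  deltas: [0,0,0.02,0,0,0,0,0,0.04,0,0,0,0,0,0.049,0,0,0,0,0,0.049,0,0,0,0,0,0.049,0,0,0]

```text
time: 17.6
eef_pos: [0.5581, 0.0386, -0.0196]
tcp_rot: [0.766, 0.643, 0.0, 0.0]
contact_force: [-0.0, -0.2, -0.7]
opening: 0.226
finger_force: 98.2
```

Emit:
carry_out:
  deltas: [0,0,0.002,0,0,0,0,0,0.002,0,0,0]

```text
time: 17.85
eef_pos: [0.5578, 0.0386, -0.0216]
tcp_rot: [0.766, 0.643, 0.0, 0.0]
contact_force: [-0.0, 0.3, -0.5]
opening: 0.219
finger_force: 98.2
```

Emit:
carry_out:
  deltas: [0,0,0.002,0,0,0,0,0,0.002,0,0,0]

```text
time: 18.1
eef_pos: [0.5575, 0.0387, -0.024]
tcp_rot: [0.766, 0.643, -0.0, -0.0]
contact_force: [0.5, -0.1, -1.0]
opening: 0.223
finger_force: 98.2
```

Run:
```python
from meas import *
held("scene",.017,.032); held("top",.017,.032)
```

```text
scene eef foot [-0.0019  0.1826 -0.034 ] yaw-A 0.0017525061228786942 n 386 z [0.0183 0.0244 0.0277]
 foot-frame min/max [[-0.033   0.0317]
 [ 0.0274  0.1585]] rect ((5.768241882324219, 91.86259460449219), (131.67984008789062, 66.34454345703125), 80.55341339111328)
 stud 26 [-0.0033  0.0024]
 post 16 [0.0213 0.1018]
top eef foot [-0.0019  0.1826 -0.034 ] yaw-A 0.0017091102073423237 n 290 z [0.0209 0.0251 0.0285]
 foot-frame min/max [[-0.0331  0.0275]
 [ 0.0269  0.1066]] rect ((-2.9102630615234375, 80.15576171875), (106.26297760009766, 60.27097702026367), 89.83071899414062)
 stud 22 [-0.0012 -0.0025]
 post 14 [0.0209 0.0977]
```

Emit:
carry_out:
  deltas: [-0.008,0,0,0,0,0,-0.016,0,0,0,0,0,-0.022,0,0,0,0,0,-0.026,0,0,0,0,0]

```text
time: 18.7
eef_pos: [0.5531, 0.0124, -0.0238]
tcp_rot: [0.766, 0.642, 0.0, 0.0]
contact_force: [1.0, 0.7, -1.1]
opening: 0.222
finger_force: 98.2
```

Emit:
carry_out:
  deltas: [-0.004,0,0,0,0,0,-0.008,0,0,0,0,0]

```text
time: 18.95
eef_pos: [0.5517, 0.0049, -0.0239]
tcp_rot: [0.766, 0.643, 0.0, 0.0]
contact_force: [0.3, -0.0, -1.4]
opening: 0.221
finger_force: 98.2
```

Emit:
carry_out:
  deltas: [-0.004,0,0,0,0,0,-0.008,0,0,0,0,0]

```text
time: 19.2
eef_pos: [0.5502, -0.0029, -0.0239]
tcp_rot: [0.766, 0.643, -0.0, -0.0]
contact_force: [0.7, -0.4, -2.1]
opening: 0.224
finger_force: 98.2
```

Run:
```python
from meas import *
im,c=held("scene",.017,.032); held("top",.017,.032); print(ctrl.get_state()["contact_force"],ctrl.get_state()["wrist_torque"])
u,v=proj(FOOT+.04*Y,c)[0].astype(int); save("s6.png",im[v-40:v+40,u-55:u+55],6)
```

```text
scene eef foot [-0.0017  0.1404 -0.0339] yaw-A 0.0018804531342679898 n 368 z [0.0186 0.0244 0.0283]
 foot-frame min/max [[-0.0329 -0.01  ]
 [ 0.0287  0.1155]] rect ((-20.266204833984375, 51.771240234375), (68.82823944091797, 117.62992858886719), 22.448564529418945)
 stud 24 [-0.003   0.0023]
 post 0 0
top eef foot [-0.0017  0.14   -0.0339] yaw-A 0.0016617943797394563 n 232 z [0.0203 0.0255 0.0289]
 foot-frame min/max [[-0.033  -0.0144]
 [ 0.0276  0.0504]] rect ((-5.220224380493164, 20.236995697021484), (64.21211242675781, 61.752071380615234), 8.602041244506836)
 stud 22 [-0.0012 -0.0025]
 post 0 0
[ 0.065  -1.1518 -1.4998] [ 0.0458 -0.0802  0.0243]
```

View pics/s6.png

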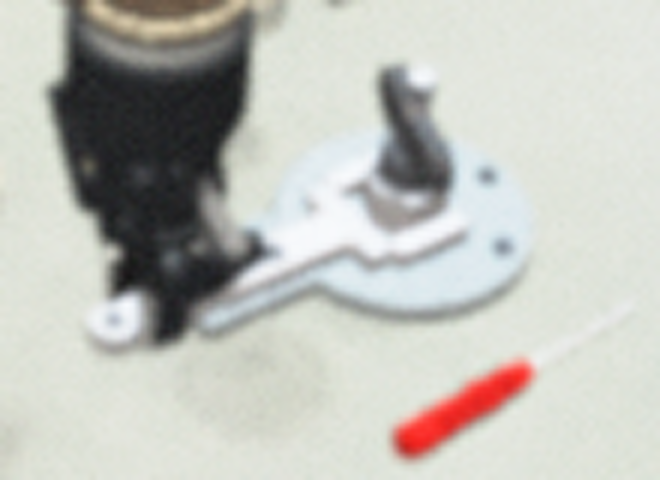

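The jaw surrounds the nut. I'll nudge it 1.5 mm further, set it down and let go.

Emit:
carry_out:
  deltas: [-0.0015,0,0.0015,0,0,0,-0.0015,0,0.0025,0,0,0]

```text
time: 19.55
eef_pos: [0.55, -0.0042, -0.0265]
tcp_rot: [0.766, 0.643, -0.0, 0.0]
contact_force: [0.4, 0.0, -0.8]
opening: 0.222
finger_force: 98.2
```

Emit:
carry_out:
  deltas: [0,0,0,0,0,0,0,0,0,0,0,0,0,0,0,0,0,0,0,0,0,0,0,0]
  grip: 42

```text
time: 20.05
eef_pos: [0.5501, -0.0042, -0.0263]
tcp_rot: [0.766, 0.643, 0.0, 0.0]
contact_force: [-0.4, -0.8, -1.2]
opening: 0.417
finger_force: 0.0
```

Emit:
carry_out:
  deltas: [0,0,-0.01,0,0,0,0,0,-0.04,0,0,0,0,0,-0.1,0,0,0,0,0,-0.15,0,0,0,0,0,-0.2,0,0,0]

```text
time: 20.68
eef_pos: [0.5499, -0.0041, 0.1763]
tcp_rot: [0.766, 0.643, 0.0, 0.001]
contact_force: [0.8, -0.1, 0.5]
opening: 0.419
finger_force: 0.0
```

Run:
```python
from meas import *
s=ctrl.get_state(); M=R.from_quat(s["tcp_rot"]).as_matrix(); print(s["eef_pos"],s["time"],s["qpos"],s["finger_force"],np.arctan2(M[1,0],M[0,0]))
for n in("wrist","top","scene"):
    c=cam(n); im,d=ctrl.read_camera(n); P=cloud(c,d); f=np.stack([(P-FOOT)@X,(P-FOOT)@Y],-1)
    m=(d>0)&(abs(f[...,0])<.06)&(f[...,1]>-.04)&(f[...,1]<.2)&(P[...,2]>.0165)&(P[...,2]<.028)
    h=f[m]; h=h[(h[:,1]>.045)&(h[:,1]<.175)]; w=m&(f[...,1]>.11)
    print(n,m.sum(),np.percentile(f[m],[.5,99.5],axis=0).round(4).tolist(),"top z",np.median(P[m][:,2]),"tail x",np.median(f[m&(f[...,1]>.12)&(f[...,1]<.155)],axis=0))
    b=(d>0)&(np.hypot(f[...,0],f[...,1])<.05)&(P[...,2]>.064)&(P[...,2]<.078); q=P[b][:,:2]; V=np.linalg.eigh(np.cov(q.T))[1][:,1]; print("  wing",b.sum(),foot(np.r_[q.mean(0),.07]),"world ang",np.arctan2(V[1],V[0])%np.pi, "span",np.ptp(q@V))
    st=(d>0)&(P[...,2]>.085)&(P[...,2]<.1)&(np.hypot(f[...,0],f[...,1])<.02); print("  stud",st.sum(),f[st].mean(0))
```

```text
[ 0.5499 -0.0041  0.1763] 20.675 [-0.1921  0.0255  1.9035  0.      1.2112 -0.0171] 0.0 1.3958369426735018
wrist 3720 [[-0.0322, -0.0105], [0.0271, 0.1654]] top z 0.021934548020086292 tail x [-0.0025  0.138 ]
  wing 987 [-0.0018  0.0025  0.06  ] world ang 2.6701624318306423 span 0.07279224304786219
  stud 171 [-0.0012  0.0011]
top 253 [[-0.0331, -0.0295], [0.0412, 0.1621]] top z 0.022586781977527615 tail x [-0.0075  0.1503]
  wing 110 [-0.0025 -0.0014  0.06  ] world ang 2.663983135550381 span 0.07243612152501538
  stud 22 [-0.0012 -0.0024]
scene 555 [[-0.0342, -0.0106], [0.028, 0.1681]] top z 0.022241785123335966 tail x [-0.0037  0.138 ]
  wing 102 [-0.0075  0.0052  0.06  ] world ang 2.7063268408560224 span 0.06765125683742329
  stud 19 [-0.0023  0.0016]
```

The spanner is flat and on the nut: jaw about 1 mm from the stud, top at 22 mm, tail x≈-3 mm. The wing blade is at world angle 2.668, so I'll move above it and align.

Emit:
carry_out:
  deltas: [-0.02,0,0,0,0,-0.182,-0.04,0,0,0,0,-0.364,-0.06,0,0.01,0,0,-0.546,-0.08,0,0.02,0,0,-0.728,-0.1,0,0.03,0,0,-0.91]

```text
time: 21.45
eef_pos: [0.5314, -0.1028, 0.1418]
tcp_rot: [0.403, 0.915, -0.0, -0.001]
contact_force: [0.4, -0.1, -0.2]
opening: 0.419
finger_force: 0.0
```

Run:
```python
from meas import *
s=ctrl.get_state(); M=R.from_quat(s["tcp_rot"]).as_matrix(); y=np.arctan2(M[1,0],M[0,0]); print(s["eef_pos"],y,s["time"],s["qpos"]); print("to go",tool([.5261,-.1407,.115]),"turn",y-2.668)
```

```text
[ 0.5314 -0.1028  0.1418] 2.3118070375327084 21.45 [-0.3787  0.0432  1.9513  0.      1.1498 -1.1197]
to go [-0.0244 -0.0294  0.0268] turn -0.3561929624672917
```

Emit:
carry_out:
  deltas: [-0.012,-0.015,0.01,0,0,-0.18,-0.0244,-0.0294,0.0268,0,0,-0.356,-0.0244,-0.0294,0.0268,0,0,-0.356,-0.0244,-0.0294,0.0268,0,0,-0.356]

```text
time: 21.95
eef_pos: [0.5269, -0.1399, 0.1166]
tcp_rot: [0.239, 0.971, 0.0, -0.0]
contact_force: [0.0, 0.3, -0.0]
opening: 0.425
finger_force: 0.0
```

Run:
```python
from meas import *
s=ctrl.get_state(); e=s["eef_pos"]; M=R.from_quat(s["tcp_rot"]).as_matrix(); y=np.arctan2(M[1,0],M[0,0]); print(e,y,s["time"])
c=cam("wrist"); im,d=ctrl.read_camera("wrist"); P=cloud(c,d); t=(P-e)@M
r=np.hypot(P[...,0]-.5265,P[...,1]+.141)
st=(d>0)&(P[...,2]>.088)&(P[...,2]<.097)&(r<.015); print("stud in tool",st.sum(),t[st].mean(0),np.percentile(t[st],[2,98],axis=0).tolist())
b=(d>0)&(P[...,2]>.069)&(P[...,2]<.077)&(r<.042); q=t[b][:,:2]; V=np.linalg.eigh(np.cov(q.T))[1][:,1]; print("wing",len(q),q.mean(0),np.arctan(V[1]/V[0]),np.percentile(q,[1,99],axis=0).tolist())
```

```text
[ 0.5269 -0.1399  0.1166] 2.6591625434137676 21.95
stud in tool 292 [ 0.0007 -0.0022  0.0249] [[-0.005328187401322868, -0.00796556882478412, 0.02337590753780339], [0.0058586328252929745, 0.0036884606759831485, 0.028062456087527457]]
wing 1213 [ 0.0049 -0.0023] -0.003996903198317141 [[-0.03369512568701989, -0.008234512193185488], [0.034442022866067394, 0.003367441163531122]]
```

Emit:
carry_out:
  deltas: [0.0005,-0.0022,0.03,0,0,0,0.0005,-0.0022,0.06,0,0,0,0.0005,-0.0022,0.09,0,0,0,0.0005,-0.0022,0.1095,0,0,0,0.0005,-0.0022,0.1095,0,0,0]

```text
time: 22.62
eef_pos: [0.5248, -0.1413, 0.0062]
tcp_rot: [0.238, 0.971, 0.0, -0.001]
contact_force: [-0.1, 1.0, 0.8]
opening: 0.421
finger_force: 0.0
```

Emit:
carry_out:
  deltas: [0,0,0,0,0,0,0,0,0,0,0,0,0,0,0,0,0,0,0,0,0,0,0,0]
  grip: 0
  grip_force: 60

```text
time: 23.12
eef_pos: [0.5262, -0.1423, 0.0081]
tcp_rot: [0.238, 0.971, 0.0, 0.001]
contact_force: [-0.1, 0.7, 2.3]
opening: 0.257
finger_force: 53.4
```

Run:
```python
from h import *
s=ctrl.get_state(); print(s["eef_pos"],s["contact_force"],s["wrist_torque"],s["opening"],s["finger_force"],s["qpos"])
```

```text
[ 0.52617231 -0.14225518  0.00810351] [-0.126612    0.73191418  2.2549741 ] [0.26069993 0.23866054 0.00317562] 0.25744982117352255 53.4439400552219 [-4.50413628e-01  2.35170171e-01  2.01585972e+00  4.26778265e-04
  8.89578046e-01 -1.54142857e+00]
```

Opening 0.257 (22 mm) means the pads are on the hub, not the blade. I'll open, rise 10 mm and regrip.

Emit:
carry_out:
  deltas: [0,0,0,0,0,0,0,0,0,0,0,0,0,0,-0.01,0,0,0,0,0,-0.01,0,0,0]
  grip: 42

```text
time: 23.62
eef_pos: [0.5268, -0.1428, 0.0187]
tcp_rot: [0.238, 0.971, -0.0, 0.001]
contact_force: [1.1, 0.7, 0.5]
opening: 0.417
finger_force: 0.0
```

Emit:
carry_out:
  deltas: [0,0,0,0,0,0,0,0,0,0,0,0,0,0,0,0,0,0,0,0,0,0,0,0]
  grip: 0

```text
time: 24.12
eef_pos: [0.5258, -0.142, 0.0175]
tcp_rot: [0.238, 0.971, 0.0, 0.0]
contact_force: [-0.7, 1.3, 3.2]
opening: 0.132
finger_force: 59.3
```

The pads are on the blade now (opening 0.13). Turn clockwise.

Emit:
carry_out:
  deltas: [0,0,0,0,0,0.1,0,0,0,0,0,0.2,0,0,0,0,0,0.3,0,0,0,0,0,0.4,0,0,0,0,0,0.5]
  grip_force: 80

```text
time: 24.75
eef_pos: [0.526, -0.1418, 0.0176]
tcp_rot: [0.471, 0.882, 0.0, 0.0]
contact_force: [0.4, 2.4, 3.4]
opening: 0.122
finger_force: 78.4
```

```bash
cat > st.py <<'E'
from meas import *
s=ctrl.get_state(); M=R.from_quat(s["tcp_rot"]).as_matrix(); print(s["eef_pos"],"yaw",np.arctan2(M[1,0],M[0,0]),"F",s["contact_force"],"T",s["wrist_torque"],s["opening"],s["qpos"][5],s["time"])
c=cam("scene"); im,d=ctrl.read_camera("scene"); P=cloud(c,d); f=np.stack([(P-FOOT)@X,(P-FOOT)@Y],-1)
m=(d>0)&(P[...,2]>.0165)&(P[...,2]<.028)&(abs(f[...,0])<.06)&(f[...,1]>.1)&(f[...,1]<.2)
q=f[m]; q=q[q[:,1]>.125]; print("tail x,y",q.mean(0),"end",q[:,1].max(),len(q))
E
python3 st.py
```

```text
[ 0.526  -0.1418  0.0176] yaw 2.160647246381677 F [0.4217 2.359  3.3612] T [ 0.4774 -0.0256  0.5081] 0.12209122938203508 -1.039763379658734 24.75
tail x,y [0.0048 0.1465] end 0.16722586141554463 112
```

The handle now rests against the post, as intended. Continue.

Emit:
carry_out:
  deltas: [0,0,0,0,0,0.1,0,0,0,0,0,0.2,0,0,0,0,0,0.3,0,0,0,0,0,0.4,0,0,0,0,0,0.5]

```text
time: 25.42
eef_pos: [0.5264, -0.1419, 0.0176]
tcp_rot: [0.674, 0.738, 0.0, 0.0]
contact_force: [2.5, 3.1, 3.6]
opening: 0.124
finger_force: 78.3
```

```bash
python3 st.py
```

```text
[ 0.5264 -0.1419  0.0176] yaw 1.6615853853290565 F [2.5393 3.1103 3.5657] T [ 0.7602 -0.0701  0.3662] 0.12363295085000353 -0.5409708721731062 25.425
tail x,y [0.0049 0.1469] end 0.1687781888881908 114
```

Emit:
carry_out:
  deltas: [0,0,0,0,0,0.06,0,0,0,0,0,0.12]

```text
time: 25.72
eef_pos: [0.5264, -0.1419, 0.0176]
tcp_rot: [0.717, 0.697, 0.001, 0.0]
contact_force: [2.4, 3.3, 2.7]
opening: 0.117
finger_force: 78.3
```

```bash
python3 st.py
```

```text
[ 0.5264 -0.1419  0.0176] yaw 1.5436193912651226 F [2.3667 3.2843 2.6717] T [ 0.8001 -0.2027  0.3595] 0.11688033486412938 -0.42323790309079434 25.725
tail x,y [0.0051 0.1463] end 0.1686112513136484 113
```

Turned 1.12 so far. I'll go on in small steps until the torque jumps.

Emit:
carry_out:
  deltas: [0,0,0,0,0,0.05,0,0,0,0,0,0.08]

```text
time: 26.02
eef_pos: [0.5264, -0.1418, 0.0176]
tcp_rot: [0.744, 0.668, 0.001, 0.0]
contact_force: [2.2, 0.7, 0.9]
opening: 0.124
finger_force: 78.2
```

```bash
python3 st.py
```

```text
[ 0.5264 -0.1418  0.0176] yaw 1.464336365842748 F [2.2408 0.7349 0.9486] T [ 0.2648 -0.1889  0.3154] 0.12377725035249691 -0.344009368627335 26.025
tail x,y [0.0049 0.1465] end 0.16839717520037378 110
```

Emit:
carry_out:
  deltas: [0,0,0,0,0,0.04,0,0,0,0,0,0.06]

```text
time: 26.32
eef_pos: [0.5265, -0.1418, 0.0176]
tcp_rot: [0.763, 0.646, 0.001, 0.0]
contact_force: [2.5, -2.6, 3.1]
opening: 0.121
finger_force: 78.2
```

```bash
python3 st.py
```

```text
[ 0.5265 -0.1418  0.0176] yaw 1.4043833816913431 F [ 2.5415 -2.6198  3.0886] T [-0.2442 -0.1494  0.2359] 0.12074363838091372 -0.2840947127168079 26.325
tail x,y [0.0051 0.1467] end 0.16896868716634486 114
```

Emit:
carry_out:
  deltas: [0,0,0,0,0,0.03,0,0,0,0,0,0.05]

```text
time: 26.62
eef_pos: [0.5265, -0.1418, 0.0176]
tcp_rot: [0.78, 0.626, 0.001, 0.0]
contact_force: [3.0, 4.0, 2.2]
opening: 0.123
finger_force: 78.4
```

```bash
python3 st.py
```

```text
[ 0.5265 -0.1418  0.0176] yaw 1.3527467812691991 F [2.9632 3.9912 2.247 ] T [ 0.7688 -0.4729  0.4194] 0.12273381343322266 -0.23286826443024256 26.625
tail x,y [0.0049 0.1467] end 0.16845954492071416 112
```

Emit:
carry_out:
  deltas: [0,0,0,0,0,0.03,0,0,0,0,0,0.05]

```text
time: 26.92
eef_pos: [0.5266, -0.1418, 0.0176]
tcp_rot: [0.795, 0.606, 0.001, 0.0]
contact_force: [4.4, 3.9, 3.2]
opening: 0.122
finger_force: 78.4
```

```bash
python3 st.py
```

```text
[ 0.5266 -0.1418  0.0176] yaw 1.3024984226889993 F [4.4135 3.9202 3.2138] T [ 0.6943 -0.4926  0.4004] 0.12178574856584122 -0.18280560651233918 26.925
tail x,y [0.005  0.1466] end 0.16776327886988865 113
```

Emit:
carry_out:
  deltas: [0,0,0,0,0,0.03,0,0,0,0,0,0.05]

```text
time: 27.22
eef_pos: [0.5265, -0.142, 0.0176]
tcp_rot: [0.81, 0.587, 0.001, 0.001]
contact_force: [3.7, 3.6, 3.4]
opening: 0.122
finger_force: 78.5
```

```bash
python3 st.py
```

```text
[ 0.5265 -0.142   0.0176] yaw 1.2538705001575583 F [3.7217 3.5951 3.4308] T [ 0.8362 -0.4403  0.6149] 0.12219013299741335 -0.13371694654703908 27.225
tail x,y [0.0048 0.1466] end 0.1676134621958516 115
```

Emit:
carry_out:
  deltas: [0,0,0,0,0,0.02,0,0,0,0,0,0.04]

```text
time: 27.52
eef_pos: [0.5266, -0.1418, 0.0176]
tcp_rot: [0.821, 0.571, 0.001, 0.001]
contact_force: [5.3, 8.7, 2.2]
opening: 0.125
finger_force: 79.1
```

```bash
python3 st.py
```

```text
[ 0.5266 -0.1418  0.0176] yaw 1.2154179892334467 F [5.2752 8.7289 2.1679] T [ 1.4704 -0.7637  0.8013] 0.12455513484582914 -0.09488123021690109 27.525
tail x,y [0.0052 0.1463] end 0.16780452228185197 113
```

Emit:
carry_out:
  deltas: [0,0,0,0,0,0.02,0,0,0,0,0,0.04]

```text
time: 27.82
eef_pos: [0.5266, -0.142, 0.0176]
tcp_rot: [0.832, 0.555, 0.001, 0.001]
contact_force: [4.1, 4.8, 1.8]
opening: 0.122
finger_force: 80.7
```

```bash
python3 st.py
```

```text
[ 0.5266 -0.142   0.0176] yaw 1.1763831636606858 F [4.0977 4.8399 1.8298] T [ 0.9129 -0.5195  1.0808] 0.12190382796778285 -0.055387245094863154 27.825
tail x,y [0.0052 0.1464] end 0.16690832943118677 116
```

The torque climbs steadily from 0.4 to 1.1 N m, so it is at the stop. Release, rise and check.

Emit:
carry_out:
  deltas: [0,0,0,0,0,0,0,0,0,0,0,0,0,0,0,0,0,0,0,0,0,0,0,0]
  grip: 45

```text
time: 28.38
eef_pos: [0.5254, -0.1424, 0.0171]
tcp_rot: [0.833, 0.553, -0.0, -0.0]
contact_force: [0.2, -0.7, -0.6]
opening: 0.447
finger_force: 0.0
```

Emit:
carry_out:
  deltas: [0,0,-0.03,0,0,0,0,0,-0.08,0,0,0,0,0,-0.13,0,0,0,0,0,-0.18,0,0,0,0,0,-0.18,0,0,0]

```text
time: 29.0
eef_pos: [0.5286, -0.1437, 0.2033]
tcp_rot: [0.833, 0.553, 0.003, 0.005]
contact_force: [-0.6, 0.4, 0.9]
opening: 0.451
finger_force: 0.0
```

Run:
```python
from meas import *
s=ctrl.get_state(); print(s["eef_pos"],s["time"],s["contact_force"])
for n in("wrist","scene"):
    c=cam(n); im,d=ctrl.read_camera(n); P=cloud(c,d); f=np.stack([(P-FOOT)@X,(P-FOOT)@Y],-1)
    m=(d>0)&(abs(f[...,0])<.06)&(f[...,1]>-.04)&(f[...,1]<.2)&(P[...,2]>.0165)&(P[...,2]<.028)
    print(n,m.sum(),np.percentile(f[m],[.5,99.5],axis=0).round(4).tolist(),"top z",np.median(P[m][:,2]),"tail",np.median(f[m&(f[...,1]>.12)&(f[...,1]<.155)],axis=0))
    b=(d>0)&(np.hypot(f[...,0],f[...,1])<.05)&(P[...,2]>.064)&(P[...,2]<.078); q=f[b]; V=np.linalg.eigh(np.cov(q.T))[1][:,1]; print("  wing cw in foot frame",b.sum(),(-np.arctan2(V[1],V[0]))%np.pi)
    if n=="wrist":
        u,v=proj(FOOT+.04*Y,c)[0].astype(int); print(u,v); v=max(v,90);save("w7.png",im[v-90:v+90,u-120:u+120],3)
```

```text
[ 0.5286 -0.1437  0.2033] 29.0 [-0.6334  0.4369  0.8914]
wrist 4181 [[-0.0305, -0.014], [0.0289, 0.1631]] top z 0.022062852766909224 tail [0.0058 0.1379]
  wing cw in foot frame 747 1.7278783375327866
316 130
scene 541 [[-0.033, -0.0117], [0.0287, 0.1662]] top z 0.022281599832189025 tail [0.0034 0.1384]
  wing cw in foot frame 133 1.7493223786056296
```

View pics/w7.png

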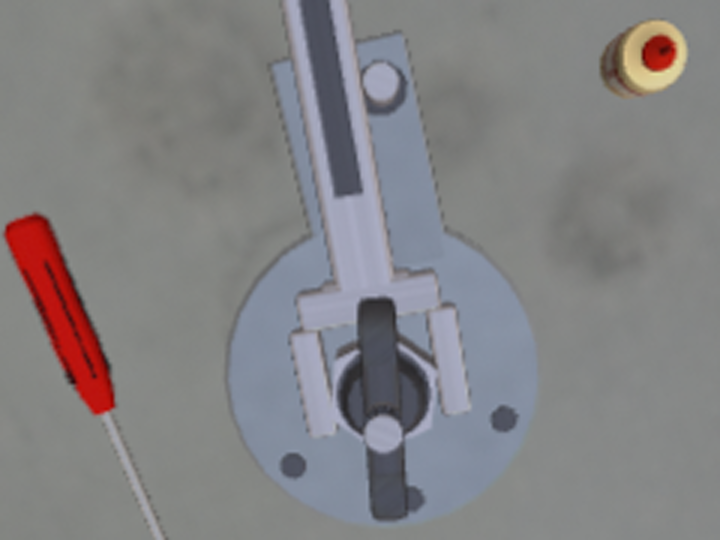

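The picture shows the jaw around the nut at about (385,390), the handle against the post at (382,82), and the wing turned along the arm. The torque rise says it is tight and the gripper is clear, so I'll hand in.

```bash
python3 -c "
from plant import ctrl
print(ctrl.sign_off())"
```

```text
the job is handed in; nothing more can be done
None
```

I handed the job in at about 29 s; no verdict came back. The large spanner lies flat on the hex nut with its handle against the post, and I turned the wing nut about 1.45 rad until the torque climbed to 1.1 N m, which I took as the stop. I estimated the hex nut's turn at 0.2 to 0.3 rad (limit 0.5) without measuring it.

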